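Night lantern into the corner and on

TASK

Night is coming: with the fingers, slide the solar lantern along the bench into the corner where the side of the tilt-out bin meets the bench's raised back ledge, so that it stands snug against both; push it only, without lifting or tipping it. Then press the button on its top all the way down to switch it on, and take the hand away. Leave the bin shut, and the plate, the mirror and the tea strainer where they are.

Things in the scene. Friction and masses are not known exactly. Their poses are not given: they have to be found in the camera images.
- lantern: squat round solar lantern, loose, 0.2 to 0.45 kg: a drum 108 mm across (radius 54, too wide to grip), amber ribbed sides, grey base ring. Sides vertical up to 62 mm; the grey cap slopes in to 44 mm radius at 80 mm, where a dark solar panel lies flat round a boss of 21 mm radius, 4 mm high. Origin: centre of the underside; z up; yaw means nothing.
- button_top (a point): centre of the top of the lantern's round black push button (32 mm across, on the lantern's axis), 89 mm above the lantern's underside, 5 mm proud of the boss round it when up.
- lantern_button (a joint): how far the button is pressed, m: 0 up, 0.004 fully down; a spring returns it (starts to move at about 1 N, fully down at 5 N). It counts as pressed beyond 0.003.
- ledge: the bench's raised concrete back ledge, fixed: a straight step 60 mm high, 1.5 m long, 260 mm deep, topped flush with an 18 mm wooden board. Origin: foot of its front face, middle of its length. x points into the ledge (away from the robot), y along the front face, z up; the front face is the plane x = 0 of this frame. Up to 0.1 rad askew to the robot.
- bin: housing of the pale green tilt-out plastic bin, fixed, its back flat against the ledge: 130 mm deep (x), 180 wide (y), 140 high, flat upright sides at y = +90 and -90 mm. Origin: centre of its underside; axes parallel to the ledge's; the tilting front faces -x; the front half of its top is open. It stands left or right of the lantern; the corner meant is on the side facing the lantern.
- bin_tray (a joint): tilt of the bin's tray, rad: 0 shut, grows to 0.75 as its top comes out towards -x. Shut at the start; its own weight keeps it shut.
- strainer: stainless tea strainer in its drip stand, loose: basket 68 mm across, 45 mm high, flat handle reaching 105 mm from the centre towards its own -x (roughly towards the robot). Origin: centre of the underside. Stands near the ledge, on the far side of the lantern from the bin. Bystander.
- plate: white enamel plate, loose, 180 mm across, 20 mm high. Origin: centre of the underside. Lies to the left or right, nearer the robot. Bystander.
- mirror: small round hand mirror in a white plastic frame, loose, lying flat: frame 96 mm across, 13 mm high, handle 18 mm wide reaching 136 mm from the centre towards its own -x. Origin: centre of the frame's underside. Lies to the left or right, nearer the robot. Bystander.
There are look-alikes about, which are no part of the job. Of the things that look like the lantern, the smallest one is meant. Leave any blue look-alike of the bin alone.

How it is judged:
On the way, in this order (a step that is already met when the one before it is completed fails the run):
1. the lantern stands in the corner, snug against the ledge and the bin's side (x of lantern in the frame of ledge above -0.06 m and y of lantern in the frame of bin between -0.15 and 0.15 m), for 0.2 s.
2. its button is pressed down while it stands there (all of step 1 and value of joint lantern_button above 0.003 m), for 0.1 s.
At the end, for the whole second after the job is handed in: The lantern stands upright and at rest on the bench with gaps of at most 6 mm to the ledge's front face and to the bin's side, after its button was pressed there and let up again; the bin is shut, and strainer, plate and mirror are within 20 mm of where they were (all of step 1 and height (world z) of lantern below 0.004 m and angle between lantern's own z axis and vertical below 0.05 rad and linear speed of lantern below 0.01 m/s and value of joint lantern_button below 0.001 m and value of joint bin_tray below 0.05 rad and distance of each of strainer, plate, mirror from where it was at the start of the episode below 0.02 m); the robot touches nothing.
It fails at once if the lantern is lifted off the bench (height (world z) of lantern above 0.012 m).
It fails at once if the lantern is tipped (angle between lantern's own z axis and vertical above 0.25 rad).
It fails at once if the bin is tilted open (value of joint bin_tray above 0.2 rad).
It fails at once if the strainer, plate or mirror is shifted (distance of any of strainer, plate, mirror from where it was at the start of the episode above 0.02 m).
It also fails if it takes over 64 s, if anything falls off the work surface, if the arm or the gripper's body presses on something with over 40 N, if the wrist force passes 120 N, or if a joint passes its speed limit or range.

ROBOT

A 6-joint arm with a two-finger parallel gripper is mounted at the origin on the work surface. World frame = base frame: x ahead of the robot, y to its left, z up, the work surface at z = 0. Lengths are in m, angles in rad, forces in N, time in s.
With the tool pointing down it reaches from about 0.3 to 0.75 m from the base axis. Payload 8.5 kg.
Tool frame: the origin (TCP) lies on the centre line of the jaws, within the pads' length; the fingertips stand 8 mm ahead of it and the grasp point (between the pads) lies 11 mm behind it; z points along the fingers, y is the line along which they close (so a half turn about z gives the same grasp; the last joint's range is limited). The gripper opens to 88 mm and grips with 3 to 60 N. Pads are 18 mm wide; open, the fingers measure 123 mm over their backs; the gripper's body (75 mm by 187 mm) begins 45 mm behind the grasp point.
Start: joints at [-1.469, 0.381, 1.297, -0, 1.464, -0.215], TCP at [0.171, -0.523, 0.247] pointing down, gripper open.
Joint ranges: [-3.11, 3.11], [-0.89, 2.33], [0.22, 2.48], [-1.42, 4.56], [0.17, 2.85], [-2.88, 2.88]. Speed limits (rad/s): [2.39, 2.39, 3.14, 3.14, 3.14, 3.14].

INTERFACE

Orientations are given as a unit quaternion [x, y, z, w].
In Python, from cell import env, eyes gives the robot as it stands.
- The arm moves only by the shell command python3 -m crank 'ROWS'. ROWS is JSON, a list of rows, each an object with "translation": the shift along the tool's x, y, z normalised to -1 to 1, where 1 is 0.15 m, a list of three; "twist": the turn, a rotation vector about the tool's x, y, z normalised to -1 to 1, where 1 is 1.5 rad, a list of three; "hand": the opening, from -1 (shut) to 1 (fully open). In form: [{"translation": [dx, dy, dz], "twist": [rx, ry, rz], "hand": hand}, ...]. A call has 1 to 10 rows; each row shifts and turns the commanded pose from where the row before left it, along the tool's axes as they then stand; what a row does not reach is not made up. A row lasts 1/10 s, in which the tool goes at most 50 mm and 8.59 degrees, less where a joint would pass 70% of its speed; a pose out of reach is approached as far as the arm can. A call with a number of a shift or a turn outside -1 to 1 is refused whole. A call with a gripper value outside its range is refused whole. The fingers move at their own pace and stop on an object; the grip force is fixed at half the most. Time passes only in rows, so rows that do not move let the fingers close. It gives the time, the measured TCP pose, the force, the opening and the grip force at its end, in the units of the state.
- env.get_obs(): the state, without advancing time (a new reading comes with each control period).
- eyes.capture(name): name is "side" or "top" or "wrist"; returns the picture (384x512x3 uint8, blue, green, red); there is no depth.
- eyes.get_calibration(name): a dict with "fov_y" (degrees; the focal length in pixels is half the picture's height over the tangent of half this angle, whatever the lens; pixels are square), "cx", "cy" (the principal point, pixels), "cam_to_world" (4x4, takes a point from camera to world coordinates). Camera axes: x right, y up, looking along -z (the intrinsics and any distortion apply to the point x, -y, -z); pixel columns grow to the right and rows downward; lengths in m; the calibration is good to about 2 mm. A picture is of the moment at which its call begins: read the wrist's pose just before it. get_calibration takes no time and is no camera call; for the wrist camera it gives the pose at the moment of the call.
- env.finish_job(): hands the job in; it is judged then, once.
The state is a dict: "time": time; "joint_pos": joint angles; "qvel": joint speeds; "joint_torque": joint torques, N m; "eef_pos": TCP position; "ee_rot": TCP orientation; "force": force on the tool from outside, world axes, zero at the start; "moment": the same for the moment, N m; "gripper_width": opening from 0.0 (shut) to 1.0 (fully open); "grip_force": force on a finger pad.
Only numpy, scipy, OpenCV 4.12 (cv2) and the standard library are available. Lean on these libraries where they do the work, as an engineer would, in place of code of your own. Each camera call takes 0.05 s, during which the arm holds its last target. There are 200 camera calls.

## Working session

There is one attempt and no reset: what is moved stays moved. The work goes in short steps, Python scripts to look and compute and a shell command to move; the robot and the scene stay as the last step left them, time stands still between calls to the robot, and variables do not carry over. Pictures are saved under pics/ and viewed, at most 13 in all, crops included, and the job is handed in when it is done.

```bash
ls; mkdir -p pics
python3 - <<'E'
from cell import env, eyes
import cv2,numpy as np
o=env.get_obs(); print({k:np.round(v,3) for k,v in o.items()})
for n in("top","side"):
    cv2.imwrite(f"pics/{n}0.png",eyes.capture(n)); c=eyes.get_calibration(n); print(n,{k:np.round(v,4) for k,v in c.items()})
E
```

```text
pics
{'time': np.float64(0.0), 'joint_pos': array([-1.469,  0.381,  1.298,  0.   ,  1.464, -0.215]), 'qvel': array([-0.001,  0.001, -0.   , -0.002,  0.002,  0.001]), 'joint_torque': array([ 1.0000e-03, -4.3793e+01, -2.2456e+01,  7.1000e-02,  3.5000e-02,
       -0.0000e+00]), 'eef_pos': array([ 0.171, -0.522,  0.246]), 'ee_rot': array([ 0.987,  0.158,  0.   , -0.001]), 'force': array([-0.394,  0.809, -0.625]), 'moment': array([ 0.023, -0.058,  0.052]), 'grip_force': np.float64(0.0), 'gripper_width': np.float64(1.0)}
top {'fov_y': np.float64(42.4741), 'cx': np.float64(250.7535), 'cy': np.float64(190.6948), 'cam_to_world': array([[ 0.0064,  0.9831, -0.1829,  0.2204],
       [-1.    ,  0.007 ,  0.0031, -0.0471],
       [ 0.0044,  0.1829,  0.9831,  1.6382],
       [ 0.    ,  0.    ,  0.    ,  1.    ]])}
side {'fov_y': np.float64(49.5926), 'cx': np.float64(259.223), 'cy': np.float64(195.3914), 'cam_to_world': array([[ 0.9654,  0.1424, -0.2186,  0.195 ],
       [-0.2606,  0.5675, -0.781 , -1.1138],
       [ 0.0129,  0.811 ,  0.585 ,  0.8901],
       [ 0.    ,  0.    ,  0.    ,  1.    ]])}
```

View pics/top0.png

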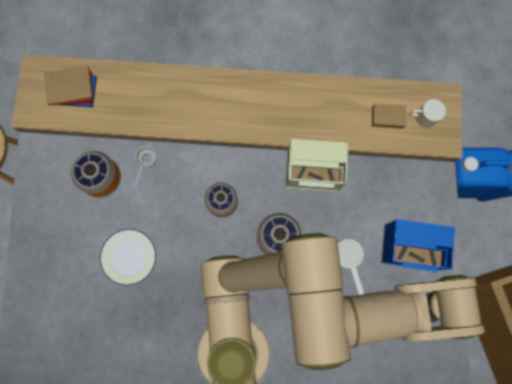

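View pics/side0.png

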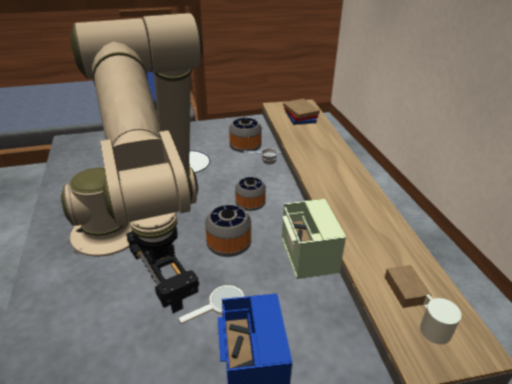

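The small lantern is at top-view pixel (221,199), with the bin's near side to its right at about x=290. The strainer is at (146,157), the plate at (128,257), the mirror at (350,253), and a big decoy lantern at (279,234). I'll enlarge the relevant area to measure it.

```bash
cat > h.py <<'E'
import cv2,numpy as np
from cell import env,eyes
def ray(cal,u,v,z,H=384):
    f=H/2/np.tan(np.radians(cal["fov_y"])/2); M=np.array(cal["cam_to_world"])
    d=M[:3,:3]@np.array([(u-cal["cx"])/f,-(v-cal["cy"])/f,-1]); c=M[:3,3]
    return c+d*(z-c[2])/d[2]
def proj(cal,p,H=384):
    f=H/2/np.tan(np.radians(cal["fov_y"])/2); M=np.array(cal["cam_to_world"])
    q=M[:3,:3].T@(np.array(p)-M[:3,3]); return np.array([cal["cx"]-f*q[0]/q[2],cal["cy"]+f*q[1]/q[2]])
E
python3 - <<'E'
from h import *
im=cv2.imread("pics/top0.png"); c=eyes.get_calibration("top")
cv2.imwrite("pics/crop.png",cv2.resize(im[120:270,190:390],None,fx=4,fy=4,interpolation=cv2.INTER_CUBIC))
for u,v,z in [(221,199,.089),(279,234,.09),(146,157,.045),(350,253,.01),(128,257,.02),(289,140,.14),(348,143,.14),(93,172,.1)]: print(u,v,ray(c,u,v,z).round(3))
for z in(0,.06,.078): print(z,[ray(c,u,v,z).round(3) for u,v in((60,134),(270,146),(440,157))])
print(eyes.get_calibration("wrist")["cam_to_world"].round(3))
E
```

```text
221 199 [0.481 0.042 0.089]
279 234 [ 0.371 -0.141  0.09 ]
146 157 [0.628 0.296 0.045]
350 253 [ 0.318 -0.379  0.01 ]
128 257 [0.3   0.345 0.02 ]
289 140 [ 0.662 -0.171  0.14 ]
348 143 [ 0.654 -0.357  0.14 ]
93 172 [0.564 0.451 0.1  ]
0 [array([0.719, 0.605, 0.   ]), array([ 0.682, -0.117,  0.   ]), array([ 0.647, -0.699,  0.   ])]
0.06 [array([0.701, 0.581, 0.06 ]), array([ 0.665, -0.115,  0.06 ]), array([ 0.632, -0.675,  0.06 ])]
0.078 [array([0.695, 0.574, 0.078]), array([ 0.66 , -0.114,  0.078]), array([ 0.627, -0.668,  0.078])]
[[ 0.312  0.919  0.243  0.234]
 [-0.95   0.301  0.079 -0.502]
 [-0.    -0.256  0.967  0.384]
 [ 0.     0.     0.     1.   ]]
```

View pics/crop.png

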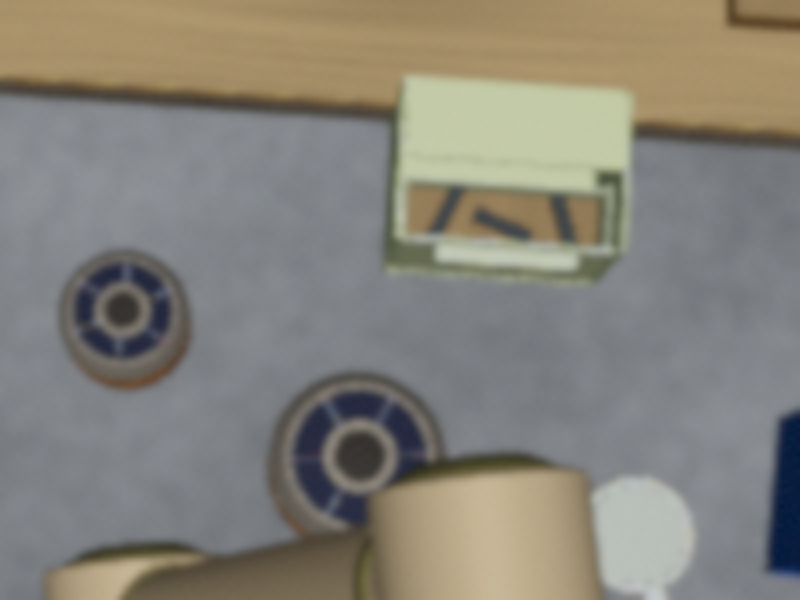

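```bash
cat >> h.py <<'E'
from scipy.spatial.transform import Rotation as R
def go(p):
    o=env.get_obs(); d=R.from_quat(o["ee_rot"]).inv().apply(np.array(p)-o["eef_pos"]); yaw=R.from_quat(o["ee_rot"]).as_matrix()[:2,0]
    print("pos",o["eef_pos"].round(4),"yaw",np.arctan2(yaw[1],yaw[0]).round(3),"t",round(float(o["time"]),2),"norm shift",(d/.15).round(3),"F",o["force"].round(1))
E
python3 -m crank '[{"translation":[0,0,0],"twist":[0,0,0.083],"hand":0.36},{"translation":[0,0,0],"twist":[0,0,0.083],"hand":0.36},{"translation":[0,0,0],"twist":[0,0,0.083],"hand":0.36},{"translation":[0,0,0],"twist":[0,0,0],"hand":0.36}]'
python3 -c "
from h import *
go([.381,.047,.247])"
```

```text
time: 0.5
eef_pos: [0.1713, -0.5225, 0.2464]
ee_rot: [1.0, -0.029, -0.0, -0.0]
force: [-0.7, 0.4, -0.8]
gripper_width: 0.682
grip_force: 0.0
pos [ 0.1713 -0.5225  0.2464] yaw -0.058 t 0.5 norm shift [ 1.176e+00 -3.871e+00 -1.000e-03] F [-0.7  0.4 -0.8]
```

```bash
python3 -m crank '[{"translation":[0.084,-0.2765,0],"twist":[0,0,0],"hand":0.36},{"translation":[0.084,-0.2765,0],"twist":[0,0,0],"hand":0.36},{"translation":[0.084,-0.2765,0],"twist":[0,0,0],"hand":0.36},{"translation":[0.084,-0.2765,0],"twist":[0,0,0],"hand":0.36},{"translation":[0.084,-0.2765,0],"twist":[0,0,0],"hand":0.36},{"translation":[0.084,-0.2765,0],"twist":[0,0,0],"hand":0.36},{"translation":[0.084,-0.2765,0],"twist":[0,0,0],"hand":0.36}]'
python3 -m crank '[{"translation":[0.084,-0.2765,0],"twist":[0,0,0],"hand":0.36},{"translation":[0.084,-0.2765,0],"twist":[0,0,0],"hand":0.36},{"translation":[0.084,-0.2765,0],"twist":[0,0,0],"hand":0.36},{"translation":[0.084,-0.2765,0],"twist":[0,0,0],"hand":0.36},{"translation":[0.084,-0.2765,0],"twist":[0,0,0],"hand":0.36},{"translation":[0.084,-0.2765,0],"twist":[0,0,0],"hand":0.36},{"translation":[0.084,-0.2765,0],"twist":[0,0,0],"hand":0.36},{"translation":[0,0,0],"twist":[0,0,0],"hand":0.36},{"translation":[0,0,0],"twist":[0,0,0],"hand":0.36}]'
python3 -c "
from h import *
cv2.imwrite('pics/w1.png',eyes.capture('wrist'));c=eyes.get_calibration('wrist')
go([.381,.047,.044]); print(proj(c,[.481,.042,.089]),proj(c,[.611,-.117,0]),proj(c,[.662,-.171,.14]))"
```

```text
time: 1.2
eef_pos: [0.276, -0.236, 0.2467]
ee_rot: [1.0, -0.027, 0.0, 0.0]
force: [0.5, -0.6, -0.3]
gripper_width: 0.678
grip_force: 0.0
time: 2.1
eef_pos: [0.3802, 0.0477, 0.2466]
ee_rot: [1.0, -0.026, -0.0, 0.0]
force: [0.2, 0.1, -0.4]
gripper_width: 0.678
grip_force: 0.0
pos [0.3801 0.0468 0.2466] yaw -0.054 t 2.15 norm shift [ 0.007 -0.002  1.351] F [-1.2 -1.   0.2]
[252.566877    74.09674232] [385.21721546 -45.15985229] [ 577.40999035 -265.53809455]
```

View pics/w1.png

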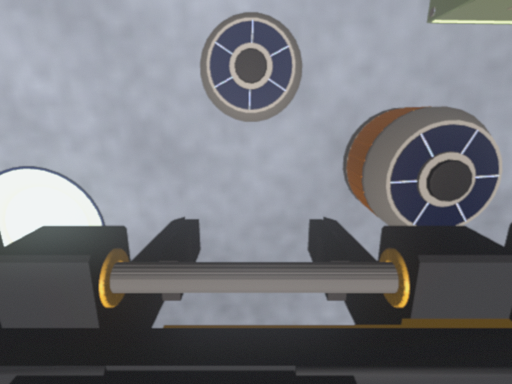

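The wrist view shows the small lantern's button at (250,66) and the big decoy's at (447,180). The bin's front edge is at the top right.

Run:
```python
from h import *
c=eyes.get_calibration('wrist'); t=eyes.get_calibration('top')
print(ray(c,250,66,.089).round(4),[ray(c,447,180,z).round(3) for z in(.1,.12,.14)],[ray(t,279,234,z).round(3) for z in(.1,.12,.14)])
# subpixel top
im=eyes.capture('top'); cv2.imwrite('pics/top1.png',im)
g=cv2.cvtColor(im,cv2.COLOR_BGR2HSV); 
m=cv2.inRange(g,(10,60,60),(25,255,255)); 
P=[]
for u in list(range(30,280,5))+list(range(355,455,5)):
    col=im[120:175,u].astype(int); s=col[:,2]-col[:,0]   # R-B: wood strong, grey ~0
    idx=np.where(s>20)[0]
    if len(idx) and idx.max()<50: P.append(ray(t,u,120+idx.max()+.5,.06)[:2])
P=np.array(P);k=np.polyfit(P[:,1],P[:,0],1); r=P[:,0]-np.polyval(k,P[:,1]); ok=abs(r)<.004; k=np.polyfit(P[ok,1],P[ok,0],1); print('ledge bottom-of-wood fit @.06',k,len(P),ok.sum(),r.std())
for z,(u,v) in [(.14,(291.3,138.7)),(.14,(289.5,180)),(0,(287,188)),(.14,(348.2,142.5))]: print(ray(t,u,v,z).round(4))
```

```text
[0.4884 0.0441 0.089 ] [array([ 0.368, -0.151,  0.1  ]), array([ 0.373, -0.137,  0.12 ]), array([ 0.379, -0.124,  0.14 ])] [array([ 0.37 , -0.141,  0.1  ]), array([ 0.368, -0.14 ,  0.12 ]), array([ 0.366, -0.138,  0.14 ])]
ledge bottom-of-wood fit @.06 [0.06403756 0.66987874] 69 69 0.0010460259742485706
[ 0.6666 -0.1784  0.14  ]
[ 0.5338 -0.1716  0.14  ]
[ 0.5354 -0.1746  0.    ]
[ 0.6555 -0.3572  0.14  ]
```

```bash
python3 -m crank '[{"translation":[0,0,0.22],"twist":[0,0,0],"hand":0.36},{"translation":[0,0,0.22],"twist":[0,0,0],"hand":0.36},{"translation":[0,0,0.22],"twist":[0,0,0],"hand":0.36},{"translation":[0,0,0.22],"twist":[0,0,0],"hand":0.36},{"translation":[0,0,0.22],"twist":[0,0,0],"hand":0.36},{"translation":[0,0,0.22],"twist":[0,0,0],"hand":0.36},{"translation":[0,0,0.02],"twist":[0,0,0],"hand":0.36},{"translation":[0,0,0],"twist":[0,0,0],"hand":0.36}]'
python3 -m crank '[{"translation":[0.07,0,0],"twist":[0,0,0],"hand":0.36},{"translation":[0.07,0,0],"twist":[0,0,0],"hand":0.36},{"translation":[0.07,0,0],"twist":[0,0,0],"hand":0.36},{"translation":[0.05,0,0],"twist":[0,0,0],"hand":0.36},{"translation":[0.05,0,0],"twist":[0,0,0],"hand":0.36},{"translation":[0.05,0,0],"twist":[0,0,0],"hand":0.36},{"translation":[0.05,0,0],"twist":[0,0,0],"hand":0.36},{"translation":[0.05,0,0],"twist":[0,0,0],"hand":0.36},{"translation":[0.05,0,0],"twist":[0,0,0],"hand":0.36}]'
python3 -c "
from h import *
cv2.imwrite('pics/w2.png',eyes.capture('wrist'));cv2.imwrite('pics/s2.png',eyes.capture('side'))
go([.56,.03,.044])"
```

```text
time: 3.0
eef_pos: [0.3804, 0.0462, 0.046]
ee_rot: [1.0, -0.029, -0.001, -0.0]
force: [-0.0, 0.3, 0.4]
gripper_width: 0.678
grip_force: 0.0
time: 3.9
eef_pos: [0.4571, 0.0428, 0.0457]
ee_rot: [1.0, -0.028, -0.0, -0.0]
force: [-1.9, 1.8, 0.5]
gripper_width: 0.683
grip_force: 1.1
pos [0.4581 0.0425 0.0457] yaw -0.057 t 4.0 norm shift [0.683 0.045 0.013] F [-0.1  0.4 -0.2]
```

View pics/w2.png

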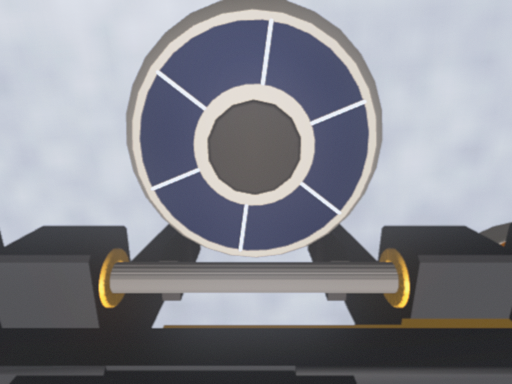

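The lantern is centred in the cradle, with its button at (254,147). I'll keep pushing to the ledge.

```bash
python3 -m crank '[{"translation":[0.05,0,0],"twist":[0,0,0],"hand":0.36},{"translation":[0.06,0,0],"twist":[0,0,0],"hand":0.36},{"translation":[0.06,0,0],"twist":[0,0,0],"hand":0.36},{"translation":[0.06,0,0],"twist":[0,0,0],"hand":0.36},{"translation":[0.06,0,0],"twist":[0,0,0],"hand":0.36},{"translation":[0.06,0,0],"twist":[0,0,0],"hand":0.36},{"translation":[0.06,0,0],"twist":[0,0,0],"hand":0.36},{"translation":[0.06,0,0],"twist":[0,0,0],"hand":0.36},{"translation":[0.05,0,0],"twist":[0,0,0],"hand":0.36},{"translation":[0.04,0,0],"twist":[0,0,0],"hand":0.36}]'
python3 -m crank '[{"translation":[0.02,0,0],"twist":[0,0,0],"hand":0.36},{"translation":[0.02,0,0],"twist":[0,0,0],"hand":0.36},{"translation":[0.02,0,0],"twist":[0,0,0],"hand":0.36}]'
python3 -c "
from h import *
c=eyes.get_calibration('wrist');p=ray(c,254,147,.089);print('lantern',p,'pred ledge gap',(.670+.064*p[1]-p[0])*.998-.054)
go([.56,.03,.044])"
```

```text
time: 5.0
eef_pos: [0.5413, 0.038, 0.0457]
ee_rot: [1.0, -0.028, 0.0, 0.0]
force: [-1.4, -0.4, -0.3]
gripper_width: 0.678
grip_force: 0.7
time: 5.3
eef_pos: [0.5496, 0.0375, 0.0457]
ee_rot: [1.0, -0.028, -0.0, -0.0]
force: [-0.8, 0.4, 0.4]
gripper_width: 0.678
grip_force: 0.7
lantern [0.60408838 0.03406978 0.089     ] pred ledge gap 0.01395590406007468
pos [0.5496 0.0375 0.0457] yaw -0.057 t 5.3 norm shift [0.072 0.046 0.011] F [-0.8  0.4  0.4]
```

```bash
python3 -m crank '[{"translation":[0.02,0,0],"twist":[0,0,0],"hand":0.36},{"translation":[0.02,0,0],"twist":[0,0,0],"hand":0.36},{"translation":[0.015,0,0],"twist":[0,0,0],"hand":0.36}]'
python3 -m crank '[{"translation":[0.01,0,0],"twist":[0,0,0],"hand":0.36},{"translation":[0.01,0,0],"twist":[0,0,0],"hand":0.36},{"translation":[0,0,0],"twist":[0,0,0],"hand":0.36}]'
python3 -m crank '[{"translation":[0.01,0,0],"twist":[0,0,0],"hand":0.36},{"translation":[0.01,0,0],"twist":[0,0,0],"hand":0.36},{"translation":[0,0,0],"twist":[0,0,0],"hand":0.36}]'
```

```text
time: 5.6
eef_pos: [0.5581, 0.037, 0.0458]
ee_rot: [1.0, -0.028, 0.0, 0.0]
force: [-0.3, -0.5, -1.1]
gripper_width: 0.682
grip_force: 0.6
time: 5.9
eef_pos: [0.561, 0.0368, 0.0458]
ee_rot: [1.0, -0.028, 0.0, -0.0]
force: [-1.0, -0.6, -0.7]
gripper_width: 0.682
grip_force: 0.3
time: 6.2
eef_pos: [0.564, 0.0367, 0.0458]
ee_rot: [1.0, -0.028, 0.0, 0.0]
force: [-0.3, 1.6, -0.6]
gripper_width: 0.678
grip_force: 0.3
```

```bash
python3 -m crank '[{"translation":[0.01,0,0],"twist":[0,0,0],"hand":0.36},{"translation":[0,0,0],"twist":[0,0,0],"hand":0.36}]'
python3 -m crank '[{"translation":[0.01,0,0],"twist":[0,0,0],"hand":0.36},{"translation":[0,0,0],"twist":[0,0,0],"hand":0.36}]'
python3 -c "
from h import *
im=eyes.capture('wrist');cv2.imwrite('pics/w3.png',im);cv2.imwrite('pics/t3.png',cv2.resize(eyes.capture('top')[110:210,170:330],None,fx=5,fy=5,interpolation=cv2.INTER_CUBIC));go([.5,.03,.044])"
```

```text
time: 6.4
eef_pos: [0.5655, 0.0366, 0.0458]
ee_rot: [1.0, -0.028, 0.0, 0.0]
force: [-0.9, 0.9, -1.1]
gripper_width: 0.679
grip_force: 0.4
time: 6.6
eef_pos: [0.567, 0.0365, 0.0458]
ee_rot: [1.0, -0.028, 0.0, 0.0]
force: [-0.3, 0.5, -0.5]
gripper_width: 0.684
grip_force: 0.5
pos [0.567  0.0365 0.0458] yaw -0.057 t 6.7 norm shift [-0.443  0.069  0.012] F [-0.5  0.2 -0.4]
```

View pics/w3.png

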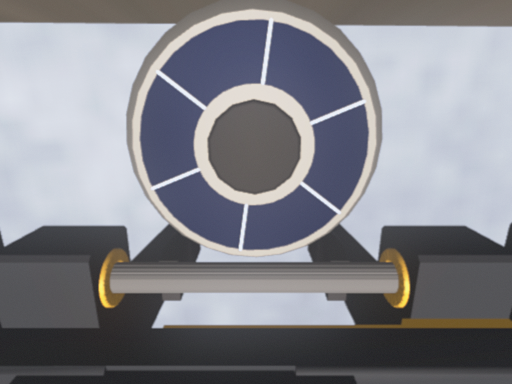

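```bash
python3 -c "
from h import *
c=eyes.get_calibration('wrist');p=ray(c,254,147,.089);print('lantern',p)
for z in(0,.042,.06,.078):
  a,b=ray(c,60,23,z),ray(c,450,26,z);k=(a[0]-b[0])/(a[1]-b[1]);print(z,k,a[0]+k*(p[1]-a[1])-p[0]-.054)"
python3 -m crank '[{"translation":[0.01,0,0],"twist":[0,0,0],"hand":0.36},{"translation":[0,0,0],"twist":[0,0,0],"hand":0.36}]'
python3 -m crank '[{"translation":[0.01,0,0],"twist":[0,0,0],"hand":0.36},{"translation":[0,0,0],"twist":[0,0,0],"hand":0.36}]'
```

```text
lantern [0.62140936 0.03304897 0.089     ]
0 0.06331524032192401 0.006138905443945179
0.042 0.06331524032192368 -0.00504436890125088
0.06 0.06331524032192355 -0.009837200763477778
0.078 0.0633152403219234 -0.014630032625704677
time: 6.9
eef_pos: [0.5685, 0.0364, 0.0458]
ee_rot: [1.0, -0.028, 0.0, -0.0]
force: [-0.9, -0.2, -0.3]
gripper_width: 0.68
grip_force: 0.5
time: 7.1
eef_pos: [0.57, 0.0363, 0.0457]
ee_rot: [1.0, -0.028, 0.0, -0.0]
force: [-0.3, -0.8, -0.5]
gripper_width: 0.678
grip_force: 0.5
```

```bash
python3 -m crank '[{"translation":[0.01,0,0],"twist":[0,0,0],"hand":0.36},{"translation":[0,0,0],"twist":[0,0,0],"hand":0.36}]'
python3 -m crank '[{"translation":[0.01,0,0],"twist":[0,0,0],"hand":0.36},{"translation":[0,0,0],"twist":[0,0,0],"hand":0.36}]'
python3 -m crank '[{"translation":[0.008,0,0],"twist":[0,0,0],"hand":0.36},{"translation":[0,0,0],"twist":[0,0,0],"hand":0.36}]'
```

```text
time: 7.3
eef_pos: [0.5715, 0.0362, 0.0457]
ee_rot: [1.0, -0.028, 0.0, -0.0]
force: [-0.4, 0.8, -0.2]
gripper_width: 0.679
grip_force: 0.5
time: 7.5
eef_pos: [0.573, 0.0362, 0.0457]
ee_rot: [1.0, -0.028, 0.0, -0.0]
force: [-0.4, 0.1, -0.1]
gripper_width: 0.677
grip_force: 0.5
time: 7.7
eef_pos: [0.5739, 0.0361, 0.0457]
ee_rot: [1.0, -0.028, -0.0, -0.0]
force: [-2.1, -0.0, 0.5]
gripper_width: 0.68
grip_force: 1.0
```

```bash
python3 -m crank '[{"translation":[0.008,0,0],"twist":[0,0,0],"hand":0.36},{"translation":[0,0,0],"twist":[0,0,0],"hand":0.36}]'
python3 -c "
from h import *
im=eyes.capture('wrist');cv2.imwrite('pics/w4.png',im);c=eyes.get_calibration('wrist')
cv2.imwrite('pics/t4.png',eyes.capture('top'))
m=cv2.inRange(im,(0,0,0),(90,85,85))[90:205,190:320]
M=cv2.moments(m);u,v=190+M['m10']/M['m00'],90+M['m01']/M['m00'];print(u,v,ray(c,u,v,.089));go([.5,.036,.044])"
```

```text
time: 7.9
eef_pos: [0.5742, 0.0361, 0.0456]
ee_rot: [1.0, -0.028, -0.001, -0.0]
force: [-6.4, 0.0, 2.4]
gripper_width: 0.68
grip_force: 3.0
259.9473684210526 127.68421052631578 [0.6348946  0.03040665 0.089     ]
pos [0.5742 0.0361 0.0456] yaw -0.057 t 8.0 norm shift [-0.494  0.029  0.012] F [-6.5 -0.4  3. ]
```

The lantern touches the ledge (6 N). Next I'll back off, rise and turn 90°, then push it sideways towards the bin.

```bash
python3 -m crank '[{"translation":[-0.1,0,0],"twist":[0,0,0],"hand":0.36},{"translation":[-0.25,0,0],"twist":[0,0,0],"hand":0.36},{"translation":[0,0,-0.3],"twist":[0,0,0],"hand":-0.09},{"translation":[0,0,-0.3],"twist":[0,0,0],"hand":-0.09},{"translation":[0,0,-0.3],"twist":[0,0,-0.1],"hand":-0.09},{"translation":[0,0,0],"twist":[0,0,-0.1],"hand":-0.09},{"translation":[0,0,0],"twist":[0,0,-0.1],"hand":-0.09},{"translation":[0,0,0],"twist":[0,0,-0.1],"hand":-0.09},{"translation":[0,0,0],"twist":[0,0,-0.1],"hand":-0.09},{"translation":[0,0,0],"twist":[0,0,-0.1],"hand":-0.09}]'
python3 -m crank '[{"translation":[0,0,0],"twist":[0,0,-0.1],"hand":-0.09},{"translation":[0,0,0],"twist":[0,0,-0.1],"hand":-0.09},{"translation":[0,0,0],"twist":[0,0,-0.1],"hand":-0.09},{"translation":[0,0,0],"twist":[0,0,-0.1],"hand":-0.09},{"translation":[0,0,0],"twist":[0,0,-0.1],"hand":-0.09},{"translation":[0,0,0],"twist":[0,0,0],"hand":-0.09}]'
python3 -c "
from h import *
cv2.imwrite('pics/t5.png',eyes.capture('top')); cv2.imwrite('pics/s5.png',eyes.capture('side')); go([.628,.132,.046]);print(env.get_obs()['joint_pos'])"
```

```text
time: 9.0
eef_pos: [0.5233, 0.0389, 0.1811]
ee_rot: [0.911, 0.412, 0.001, 0.0]
force: [-0.2, -0.1, -0.3]
gripper_width: 0.458
grip_force: 0.0
time: 9.6
eef_pos: [0.5232, 0.0389, 0.181]
ee_rot: [0.699, 0.715, 0.0, 0.001]
force: [-0.3, -0.3, -0.7]
gripper_width: 0.452
grip_force: 0.0
pos [0.5231 0.039  0.1809] yaw 1.589 t 9.7 norm shift [0.607 0.71  0.9  ] F [0.3 0.6 0.5]
[-1.51562682e-01  3.95159249e-01  1.47808239e+00  4.10611489e-05
  1.26746458e+00 -1.69965341e-01]
```

View pics/s5.png

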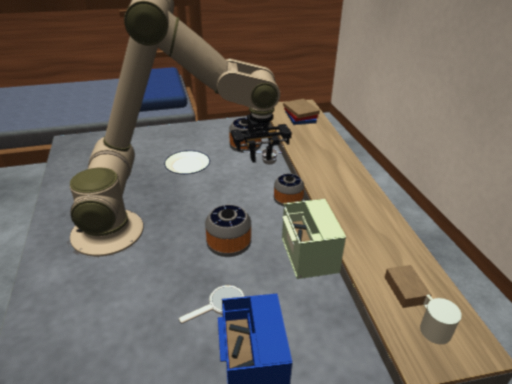

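The lantern now stands against the ledge at side-view pixel (289,188), and everything else is undisturbed.

```bash
python3 -m crank '[{"translation":[0.202,0.2366,0],"twist":[0,0,0],"hand":-0.09},{"translation":[0.202,0.2366,0],"twist":[0,0,0],"hand":-0.09},{"translation":[0.202,0.2366,0],"twist":[0,0,0],"hand":-0.09},{"translation":[0,0,0],"twist":[0,0,0],"hand":-0.09},{"translation":[0,0,0.2],"twist":[0,0,0],"hand":-0.09},{"translation":[0,0,0.2],"twist":[0,0,0],"hand":-0.09},{"translation":[0,0,0.2],"twist":[0,0,0],"hand":-0.09},{"translation":[0,0,0.2],"twist":[0,0,0],"hand":-0.09},{"translation":[0,0,0.1],"twist":[0,0,0],"hand":-0.09},{"translation":[0,0,0],"twist":[0,0,0],"hand":-0.09}]'
python3 -c "
from h import *
im=eyes.capture('wrist');cv2.imwrite('pics/w6.png',im);go([.616,.073,.046])"
```

```text
time: 10.7
eef_pos: [0.6259, 0.1319, 0.0436]
ee_rot: [0.7, 0.714, -0.002, -0.001]
force: [0.5, 0.4, 1.1]
gripper_width: 0.452
grip_force: 0.0
pos [0.6268 0.132  0.0453] yaw 1.591 t 10.75 norm shift [-0.392 -0.08  -0.004] F [ 0.3  0.  -0.1]
```

```bash
python3 -m crank '[{"translation":[-0.07,-0.005,0],"twist":[0,0,0],"hand":-0.09},{"translation":[-0.07,-0.005,0],"twist":[0,0,0],"hand":-0.09},{"translation":[-0.06,-0.005,0],"twist":[0,0,0],"hand":-0.09},{"translation":[-0.05,-0.004,0],"twist":[0,0,0],"hand":-0.09},{"translation":[-0.05,-0.004,0],"twist":[0,0,0],"hand":-0.09},{"translation":[-0.05,-0.004,0],"twist":[0,0,0],"hand":-0.09},{"translation":[-0.05,-0.004,0],"twist":[0,0,0],"hand":-0.09},{"translation":[-0.05,-0.004,0],"twist":[0,0,0],"hand":-0.09},{"translation":[-0.05,-0.004,0],"twist":[0,0,0],"hand":-0.09},{"translation":[-0.05,-0.004,0],"twist":[0,0,0],"hand":-0.09}]'
python3 -c "
from h import *
im=eyes.capture('wrist');cv2.imwrite('pics/w7.png',im);cv2.imwrite('pics/s7.png',eyes.capture('side'));go([.616,-.062,.046])"
```

```text
time: 11.75
eef_pos: [0.6226, 0.0492, 0.0459]
ee_rot: [0.699, 0.715, 0.0, 0.0]
force: [0.3, 5.1, 2.6]
gripper_width: 0.455
grip_force: 2.0
pos [0.6225 0.0484 0.0456] yaw 1.592 t 11.85 norm shift [-0.735 -0.059 -0.002] F [-0.3  0.9  0.3]
```

View pics/s7.png

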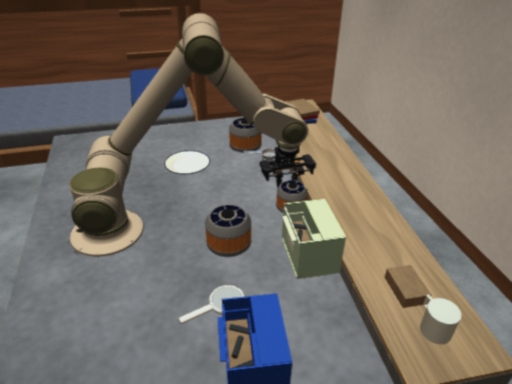

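The lantern is cradled at side-view pixel (292,193), moving along the ledge towards the bin.

```bash
python3 -m crank '[{"translation":[-0.06,-0.005,0],"twist":[0,0,0],"hand":-0.09},{"translation":[-0.07,-0.006,0],"twist":[0,0,0],"hand":-0.09},{"translation":[-0.07,-0.005,0],"twist":[0,0,0],"hand":-0.09},{"translation":[-0.07,-0.006,0],"twist":[0,0,0],"hand":-0.09},{"translation":[-0.07,-0.005,0],"twist":[0,0,0],"hand":-0.09},{"translation":[-0.07,-0.006,0],"twist":[0,0,0],"hand":-0.09},{"translation":[-0.07,-0.005,0],"twist":[0,0,0],"hand":-0.09},{"translation":[-0.07,-0.005,0],"twist":[0,0,0],"hand":-0.09},{"translation":[-0.05,-0.004,0],"twist":[0,0,0],"hand":-0.09},{"translation":[-0.04,-0.003,0],"twist":[0,0,0],"hand":-0.09}]'
python3 -m crank '[{"translation":[-0.02,-0.002,0],"twist":[0,0,0],"hand":-0.09},{"translation":[-0.02,-0.001,0],"twist":[0,0,0],"hand":-0.09}]'
python3 -m crank '[{"translation":[-0.01,-0.001,0],"twist":[0,0,0],"hand":-0.09},{"translation":[-0.01,-0.001,0],"twist":[0,0,0],"hand":-0.09}]'
python3 -m crank '[{"translation":[-0.01,-0.001,0],"twist":[0,0,0],"hand":-0.09},{"translation":[-0.01,-0.001,0],"twist":[0,0,0],"hand":-0.09}]'
```

```text
time: 12.85
eef_pos: [0.6171, -0.0471, 0.0457]
ee_rot: [0.699, 0.715, -0.0, -0.0]
force: [0.2, 1.3, -0.2]
gripper_width: 0.453
grip_force: 0.8
time: 13.05
eef_pos: [0.6168, -0.0525, 0.0457]
ee_rot: [0.699, 0.715, -0.0, -0.0]
force: [-0.5, 2.2, -0.8]
gripper_width: 0.453
grip_force: 1.0
time: 13.25
eef_pos: [0.6166, -0.0553, 0.0457]
ee_rot: [0.699, 0.715, -0.0, -0.0]
force: [-1.0, 1.5, -0.0]
gripper_width: 0.456
grip_force: 1.0
time: 13.45
eef_pos: [0.6164, -0.0584, 0.0457]
ee_rot: [0.699, 0.715, -0.0, -0.0]
force: [-0.9, 2.4, -0.5]
gripper_width: 0.456
grip_force: 1.0
```

```bash
python3 -m crank '[{"translation":[-0.01,0,0],"twist":[0,0,0],"hand":-0.09},{"translation":[-0.01,-0.001,0],"twist":[0,0,0],"hand":-0.09}]'
python3 -m crank '[{"translation":[-0.01,-0.001,0],"twist":[0,0,0],"hand":-0.09},{"translation":[0,0,0],"twist":[0,0,0],"hand":-0.09}]'
python3 -m crank '[{"translation":[-0.01,0,0],"twist":[0,0,0],"hand":-0.09},{"translation":[0,0,0],"twist":[0,0,0],"hand":-0.09}]'
python3 -c "
from h import *
im=eyes.capture('wrist');cv2.imwrite('pics/w8.png',im);go([.616,-.062,.046])"
```

```text
time: 13.65
eef_pos: [0.6162, -0.0605, 0.0457]
ee_rot: [0.699, 0.715, 0.001, -0.001]
force: [-0.4, 13.0, 1.6]
gripper_width: 0.454
grip_force: 5.7
time: 13.85
eef_pos: [0.616, -0.0606, 0.0457]
ee_rot: [0.699, 0.715, 0.001, -0.002]
force: [-1.1, 14.0, 1.4]
gripper_width: 0.454
grip_force: 6.5
time: 14.05
eef_pos: [0.6159, -0.0607, 0.0457]
ee_rot: [0.699, 0.715, 0.002, -0.003]
force: [-0.3, 20.8, 2.6]
gripper_width: 0.457
grip_force: 9.3
pos [ 0.6159 -0.0607  0.0457] yaw 1.594 t 14.1 norm shift [-0.009  0.    -0.002] F [-0.8 20.3  2.3]
```

View pics/w8.png

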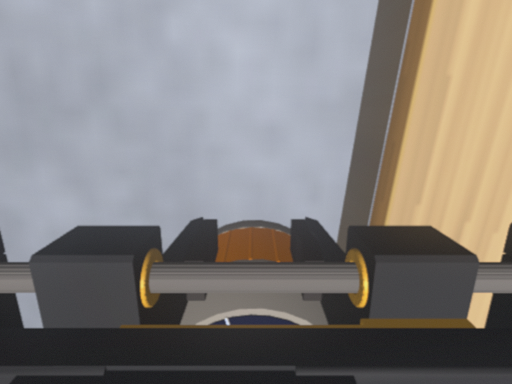

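```bash
python3 -m crank '[{"translation":[0.006,0.01,0],"twist":[0,0,0],"hand":-0.09},{"translation":[0,0.01,0],"twist":[0,0,0],"hand":-0.09},{"translation":[0,0,0],"twist":[0,0,0],"hand":-0.09}]'
python3 -m crank '[{"translation":[0,0.01,0],"twist":[0,0,0],"hand":-0.09},{"translation":[0,0,0],"twist":[0,0,0],"hand":-0.09}]'
```

```text
time: 14.4
eef_pos: [0.6168, -0.0605, 0.0454]
ee_rot: [0.699, 0.715, -0.001, -0.004]
force: [-11.2, 15.4, 6.3]
gripper_width: 0.458
grip_force: 8.6
time: 14.6
eef_pos: [0.6173, -0.0605, 0.0452]
ee_rot: [0.699, 0.715, -0.001, -0.005]
force: [-12.9, 14.1, 7.7]
gripper_width: 0.455
grip_force: 9.0
```

Both contacts register (Fx -12 N, Fy 14 N). I'll back away and check.

```bash
python3 -m crank '[{"translation":[0.03,-0.03,0],"twist":[0,0,0],"hand":-0.09},{"translation":[0.15,-0.02,0],"twist":[0,0,0],"hand":-0.09},{"translation":[0.2,0,0],"twist":[0,0,0],"hand":-0.09},{"translation":[0,0,-0.2],"twist":[0,0,0],"hand":-1},{"translation":[0,0,-0.3],"twist":[0,0,0],"hand":-1},{"translation":[0,0,-0.3],"twist":[0,0,0],"hand":-1},{"translation":[0.1,0,0],"twist":[0,0,0],"hand":-1},{"translation":[0,0,0],"twist":[0,0,0],"hand":-1}]'
python3 -c "
from h import *
im=eyes.capture('top');t=eyes.get_calibration('top');s=eyes.get_calibration('side');si=eyes.capture('side');w=eyes.capture('wrist');cv2.imwrite('pics/w9.png',w)
a=cv2.resize(im[110:210,210:370],None,fx=5,fy=5,interpolation=cv2.INTER_CUBIC)[:300]
b=cv2.resize(si[150:250,230:390],None,fx=5,fy=5,interpolation=cv2.INTER_CUBIC)[:300]
cv2.imwrite('pics/c9.png',np.vstack([a,b]))
print('pred',proj(t,[.6186,-.1195,.089]),proj(s,[.6186,-.1195,.089])); go([.6186,-.1195,.15])"
```

```text
time: 15.4
eef_pos: [0.612, 0.0091, 0.1666]
ee_rot: [0.699, 0.715, 0.001, 0.001]
force: [-0.5, -0.6, -0.5]
gripper_width: 0.027
grip_force: 0.0
pred [271.87123517 157.3970507 ] [302.5553266  203.17781353]
pos [0.6112 0.008  0.1643] yaw 1.593 t 15.55 norm shift [-0.851  0.03   0.095] F [ 0.6  0.1 -0. ]
```

View pics/c9.png

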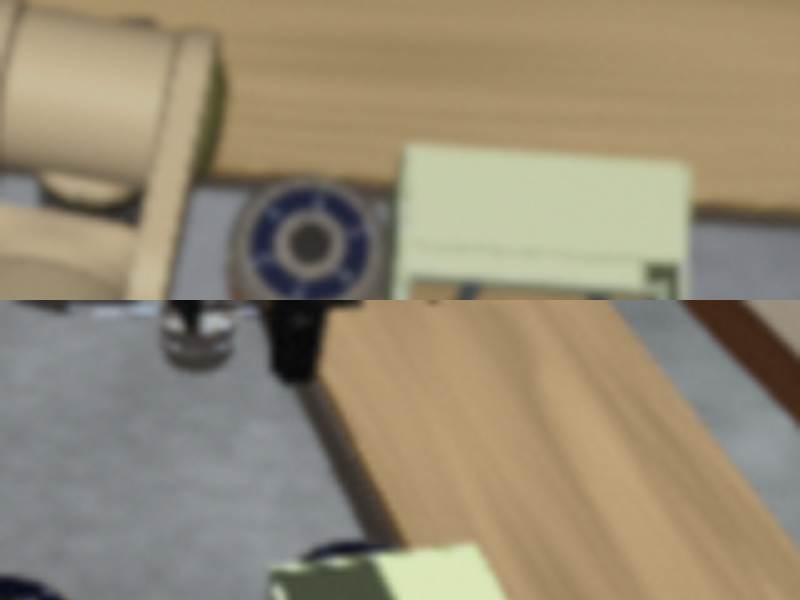

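The button is at top-view pixel (272,158), within 1 px of the contact-based prediction, and the lantern looks snug in the corner. I'll move over it.

```bash
python3 -m crank '[{"translation":[-0.214,0.007,0],"twist":[0,0,0],"hand":-1},{"translation":[-0.214,0.006,0],"twist":[0,0,0],"hand":-1},{"translation":[-0.214,0.006,0],"twist":[0,0,0],"hand":-1},{"translation":[-0.214,0.006,0],"twist":[0,0,0],"hand":-1},{"translation":[0,0,0],"twist":[0,0,0],"hand":-1},{"translation":[0,0,0.1],"twist":[0,0,0],"hand":-1},{"translation":[0,0,0.1],"twist":[0,0,0],"hand":-1},{"translation":[0,0,0.1],"twist":[0,0,0],"hand":-1},{"translation":[0,0,0.08],"twist":[0,0,0],"hand":-1},{"translation":[0,0,0],"twist":[0,0,0],"hand":-1}]'
python3 -c "
from h import *
go([.617,-.1197,.097])"
```

```text
time: 16.55
eef_pos: [0.6174, -0.1194, 0.1065]
ee_rot: [0.699, 0.715, -0.001, -0.002]
force: [0.7, -0.9, 0.3]
gripper_width: 0.007
grip_force: 0.0
pos [ 0.6174 -0.1194  0.1065] yaw 1.593 t 16.55 norm shift [-0.002 -0.003  0.063] F [ 0.7 -0.9  0.3]
```

```bash
python3 -m crank '[{"translation":[0,0,0.03],"twist":[0,0,0],"hand":-1},{"translation":[0,0,0.03],"twist":[0,0,0],"hand":-1},{"translation":[0,0,0.01],"twist":[0,0,0],"hand":-1},{"translation":[0,0,0],"twist":[0,0,0],"hand":-1}]'
python3 -m crank '[{"translation":[0,0,0.01],"twist":[0,0,0],"hand":-1},{"translation":[0,0,0.01],"twist":[0,0,0],"hand":-1},{"translation":[0,0,0],"twist":[0,0,0],"hand":-1}]'
python3 -m crank '[{"translation":[0,0,0.008],"twist":[0,0,0],"hand":-1},{"translation":[0,0,0],"twist":[0,0,0],"hand":-1}]'
```

```text
time: 16.95
eef_pos: [0.6183, -0.12, 0.0983]
ee_rot: [0.699, 0.715, 0.0, 0.0]
force: [-0.6, 0.7, -0.2]
gripper_width: 0.007
grip_force: 0.0
time: 17.25
eef_pos: [0.6185, -0.1201, 0.0955]
ee_rot: [0.699, 0.715, 0.0, 0.0]
force: [-0.0, 0.4, 2.5]
gripper_width: 0.002
grip_force: 1.4
time: 17.45
eef_pos: [0.6185, -0.1201, 0.0943]
ee_rot: [0.699, 0.715, 0.0, 0.0]
force: [0.4, 0.1, 3.8]
gripper_width: 0.002
grip_force: 2.0
```

```bash
python3 -m crank '[{"translation":[0,0,0.01],"twist":[0,0,0],"hand":-1},{"translation":[0,0,0],"twist":[0,0,0],"hand":-1}]'
python3 -m crank '[{"translation":[0,0,0.008],"twist":[0,0,0],"hand":-1},{"translation":[0,0,0],"twist":[0,0,0],"hand":-1},{"translation":[0,0,0],"twist":[0,0,0],"hand":-1}]'
```

```text
time: 17.65
eef_pos: [0.6185, -0.12, 0.0934]
ee_rot: [0.699, 0.715, 0.0, 0.001]
force: [-1.0, 1.2, 8.1]
gripper_width: 0.005
grip_force: 4.1
time: 17.95
eef_pos: [0.6185, -0.12, 0.0932]
ee_rot: [0.699, 0.715, 0.0, 0.001]
force: [-4.2, 1.1, 15.7]
gripper_width: 0.006
grip_force: 7.8
```

The button has bottomed out: 15.7 N after 4 mm of travel. I'll lift off and check.

```bash
python3 -m crank '[{"translation":[0,0,-0.03],"twist":[0,0,0],"hand":-1},{"translation":[0,0,-0.1],"twist":[0,0,0],"hand":-1},{"translation":[0,0,-0.3],"twist":[0,0,0],"hand":-1},{"translation":[0,0,-0.3],"twist":[0,0,0],"hand":-1},{"translation":[0.2,0,0],"twist":[0,0,0],"hand":-1},{"translation":[0.3,0,0],"twist":[0,0,0],"hand":-1},{"translation":[0.3,0,0],"twist":[0,0,0],"hand":-1},{"translation":[0.2,0,0],"twist":[0,0,0],"hand":-1},{"translation":[0,0,0],"twist":[0,0,0],"hand":-1},{"translation":[0,0,0],"twist":[0,0,0],"hand":-1}]'
python3 -c "
from h import *
im=eyes.capture('top');si=eyes.capture('side')
a=cv2.resize(im[130:190,210:370],None,fx=5,fy=5,interpolation=cv2.INTER_CUBIC)
cv2.imwrite('pics/c10.png',np.vstack([a,cv2.resize(si[100:220,150:370],(550,300))[:, :] if 0 else cv2.resize(si[100:325,0:512],(800,300))]));go([.6,0,.2])"
```

```text
time: 18.95
eef_pos: [0.6148, 0.0302, 0.2004]
ee_rot: [0.699, 0.715, -0.0, -0.0]
force: [-0.0, 0.1, 0.1]
gripper_width: 0.003
grip_force: 0.0
pos [0.615  0.0289 0.2005] yaw 1.592 t 19.05 norm shift [-0.191 -0.104  0.003] F [-0.4 -0.3  0.1]
```

View pics/c10.png

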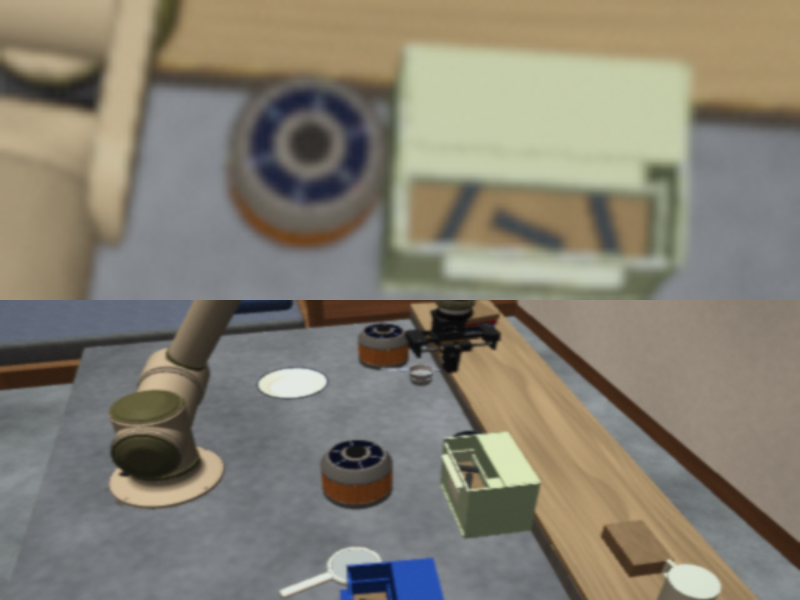

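The button is still at (272,158), so the lantern hasn't moved. It stands upright in the corner, the bin is shut and the hand is clear.

```bash
python3 -c "
from cell import env
print(env.finish_job())"
```

```text
the job is handed in; nothing more can be done
None
```

I slid the small lantern into the corner until it touched both the ledge and the bin, pressed its button all the way down, moved the hand clear and handed the job in; no verdict came back.

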